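# Set the loupe to focus over a coin

## Task

First slide the round blue carrier with the coin along the table (do not lift it) until it rests wholly inside the black ring printed by the gauge post. Then take the loupe by its handle from its wooden rest and hold it level, the lens centred over the coin and at the height of the gauge's red pointer, touching neither carrier nor gauge with it. Finish while still holding it there, steady in the gripper; do not put it down, and leave the red pointer, coin tray, jar and cardboard box where they are.

Things in the scene. Friction and masses are not known exactly. Their poses are not given: they have to be found in the camera images.
- carrier: loose round blue disc, 100 mm diameter, 22 mm high, 0.15 to 0.31 kg, lying flat on the table; a coin is fixed on the middle of its top. Too wide for the gripper; it slides when pushed at the rim. Origin: centre of the underside, z up.
- coin (a point): centre of the top face of the coin (copper, 28 mm diameter, 3 mm thick) fixed on the carrier; 25 mm above the carrier's underside.
- target (a point): centre, at table level, of the printed black ring (inner diameter 124 mm, on white paper, flat, with a small cross in the middle) in which the carrier must stand. Its x and y axes are level and z is up; the gauge post stands 80 mm along +x and 80 mm along +y of this frame.
- focus_mark (a point): tip of the red pointer on the gauge (a level red rod, 5 mm thick, on a red collar 22 mm in diameter and 10 mm high on the post); the middle plane of the lens must be held at its height. The tip lies 62 mm from the vertical through the ring's centre, 83 to 123 mm above the table, different each time. The collar stays put by friction. z is up.
- station: fixed focus station: printed ring and gauge post in one piece; origin and axes as point target. The gauge is a 10 mm thick steel post on a 44 mm round foot, 148 mm tall in all, 113 mm from the ring's centre.
- loupe: loupe: steel lens ring, 68 mm outer diameter, 14 mm thick, with a straight black handle. Origin: centre of the lens on its underside; x points from handle to lens (the handle lies along -x from 44 to 146 mm from the origin, square section 14 x 14 mm), z up through the lens. 0.13 kg, balancing near point grip. It starts flat on the rest, underside 30 mm above the table.
- lens (a point): centre of the lens, in its middle plane, 7 mm above the loupe's origin.
- grip (a point): place to grip on the loupe's handle: middle of the section, 78 mm behind the lens centre along -x of the loupe, 7 mm above the underside.
- rest: fixed wooden rest of the loupe. Origin: on the table under the lens; x as the loupe's. Base plate 210 x 74 x 6 mm (x from -167 to +43 mm) carrying a 70 x 70 mm block under the lens and an 18 x 34 mm block under the handle's end (x from -141 to -123 mm), both with tops at 30 mm; the handle is free underneath between them.
- coin_tray: bystander: loose dark wooden tray, 90 x 130 x 18 mm, with coins. Origin: centre of the underside.
- jar: bystander: loose clear plastic jar, 50 mm diameter, 65 mm high. Origin: centre of the underside.
- card_box: bystander: loose cardboard box, 50 x 75 x 35 mm. Origin: centre of the underside.

How it is judged:
By the outcome, as a careful person would: the job done as asked, in the order asked, and still so for the second after the job is handed in, while the arm keeps its last pose, push and grip.
It also fails if it takes over 64 s, if anything falls off the work surface, if the arm or the gripper's body presses on something with over 40 N, if the wrist force passes 120 N, or if a joint passes its speed limit or range.

## Robot

A 7-joint arm with a two-finger parallel gripper is mounted at the origin on the work surface. World frame = base frame: x ahead of the robot, y to its left, z up, the work surface at z = 0. Lengths are in mm, angles in rad, forces in N, time in s.
With the tool pointing down it reaches from about 400 to 875 mm from the base axis. Payload 4.4 kg.
Tool frame: the origin (TCP) lies between the finger pads, 19 mm behind the fingertips; this is the grasp point; z points along the fingers, y is the line along which they close (so a half turn about z gives the same grasp; the last joint's range is limited). The gripper opens to 85 mm and grips with 20 to 120 N. Pads are 22 mm wide; open, the fingers measure 114 mm over their backs; the gripper's body (76 mm by 85 mm) begins 54 mm behind the grasp point. The pads swing forward as they close: fully open they stand 13 mm farther back than shut.
Start: joints at [1.214, 0.628, 0.038, 1.517, -0.027, 0.996, -0.02], TCP at [186.394, -622.716, 250.013] pointing down, gripper open.
Joint ranges: [-3.06, 3.06], [-0.37, 2.12], [-1.25, 1.32], [0.18, 2.47], [-1.1, 4.24], [0.23, 1.98], [-2.94, 2.94]. Speed limits (rad/s): [2.57, 2.57, 3.14, 3.14, 3.14, 3.14, 3.14].

## Interface

Orientations are given as [roll, pitch, yaw] about the fixed x, y, z axes, in that order (R = Rz(yaw) Ry(pitch) Rx(roll)).
In Python, from cell import ctrl gives the robot as it stands.
- The arm moves only by the tool carry_out, never from a script. Its argument "deltas" is one flat list of numbers, 7 for each row, row after row: the turn, a rotation vector about the tool's x, y, z in degrees, then the shift along the tool's x, y, z in m, then the closure, from -1 (fully open) to 1 (shut). In form: [wx, wy, wz, dx, dy, dz, claw, wx, wy, wz, dx, dy, dz, claw, ...]. A call has 1 to 12 rows; each row shifts and turns the commanded pose from where the row before left it, along the tool's axes as they then stand; what a row does not reach is not made up. A row lasts 1/8 s, in which the tool goes at most 62.5 mm and 10.7 degrees, less where a joint would pass 70% of its speed; a pose out of reach is approached as far as the arm can. A call with a gripper value outside its range is refused whole. The fingers move at their own pace and stop on an object; the grip force is fixed at half the most. Time passes only in rows, so rows that do not move let the fingers close. It gives the time, the measured TCP pose, the force, the opening and the grip force at its end, in the units of the state.
- ctrl.read_state(): the state, without advancing time (a new reading comes with each control period).
- ctrl.get_image(name): name is "scene" or "top" or "wrist"; returns the picture (400x640x3 uint8, red, green, blue); there is no depth.
- ctrl.calibration(name): a dict with "mtx" (3x3 intrinsics, pixels), "R" (3x3) and "t" (3): a world point X has camera coordinates R X + t. Camera axes: x right, y down, z forward; pixel columns grow to the right and rows downward; lengths in mm; the calibration is good to about 2 mm. A picture is of the moment at which its call begins: read the wrist's pose just before it. calibration takes no time and is no camera call; for the wrist camera it gives the pose at the moment of the call.
- ctrl.finish_job(): hands the job in; it is judged then, once.
The state is a dict: "clock": time; "qpos": joint angles; "qd": joint speeds; "tau": joint torques, N m; "eef_pos": TCP position; "tool_rot": TCP orientation; "force": force on the tool from outside, world axes, zero at the start; "torque": the same for the moment, N m; "width": finger opening in mm; "gripper_force": force on a finger pad.
Only numpy, scipy, OpenCV 4.12 (cv2) and the standard library are available. Lean on these libraries where they do the work, as an engineer would, in place of code of your own. Each camera call takes 0.05 s, during which the arm holds its last target. There are 200 camera calls.

## Working session

There is one attempt and no reset: what is moved stays moved. The work goes in short steps, Python scripts to look and compute and a tool call to move; the robot and the scene stay as the last step left them, time stands still between calls to the robot, and variables do not carry over. Pictures are saved under pics/ and viewed, at most 10 in all, crops included, and the job is handed in when it is done.

Besides the shell and the picture viewer there is one more tool, called as a command line: name --argument value ..., lists and objects as JSON in quotes. carry_out: Moves the arm, as the interface text tells. Its arguments: {"type":"object","properties":{"deltas":{"type":"array"}},"required":["deltas"]}

```bash
mkdir -p pics; cat > h.py <<'E'
import numpy as np, cv2
from cell import ctrl
def grab(n,f=None):
    im=np.asarray(ctrl.get_image(n)); c=ctrl.calibration(n)
    if f: cv2.imwrite('pics/'+f,im[:,:,::-1])
    return im,{k:np.array(v,float) for k,v in c.items()}
def cast(c,uv,z):
    d=c['R'].T@np.linalg.solve(c['mtx'],[uv[0],uv[1],1.]); o=-c['R'].T@c['t']
    return o+d*(z-o[2])/d[2]
def proj(c,X):
    p=c['mtx']@(c['R']@np.array(X,float)+c['t']); return p[:2]/p[2]
E
python3 - <<'E'
from h import *
a,c=grab('top','t1.png'); b,d=grab('scene','s1.png')
print(c,d); s=ctrl.read_state(); print({k:np.round(s[k],3) for k in s})
E
```

```text
{'mtx': array([[376.18977478,   0.        , 318.112427  ],
       [  0.        , 376.18977478, 197.64303316],
       [  0.        ,   0.        ,   1.        ]]), 'R': array([[ 0.01347386, -0.99944788, -0.03037087],
       [-0.9839891 , -0.00785477, -0.17805548],
       [ 0.17771861,  0.0322837 , -0.98355165]]), 't': array([ 96.94650165, 590.95444704, 723.52324343])} {'mtx': array([[425.72159874,   0.        , 315.43006244],
       [  0.        , 425.72159874, 194.29821192],
       [  0.        ,   0.        ,   1.        ]]), 'R': array([[-0.70103715,  0.71308548, -0.00748476],
       [ 0.60343919,  0.58758512, -0.53907779],
       [-0.38001061, -0.38243015, -0.84222272]]), 't': array([ 317.4620206 , -367.94263151, 1152.63922002])}
{'clock': np.float64(0.1), 'qpos': array([ 1.214,  0.629,  0.038,  1.518, -0.027,  0.996, -0.02 ]), 'qd': array([-0.001, -0.003,  0.   , -0.004, -0.   , -0.001,  0.001]), 'tau': array([ 3.0000e-03, -5.6453e+01,  1.2300e+00, -1.9397e+01,  1.1000e-02,
        5.0000e-03, -0.0000e+00]), 'eef_pos': array([ 186.239, -622.198,  249.166]), 'tool_rot': array([-3.14 ,  0.   ,  0.291]), 'force': array([-0.354, -0.069,  0.523]), 'torque': array([-0.051, -0.019,  0.001]), 'gripper_force': np.float64(0.0), 'width': np.float64(85.396)}
```

View pics/t1.png

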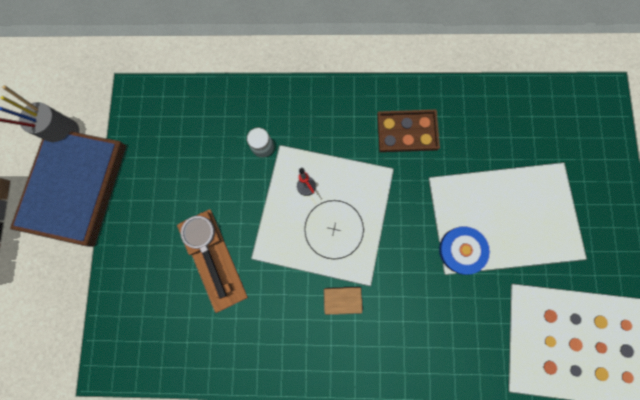

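View pics/s1.png

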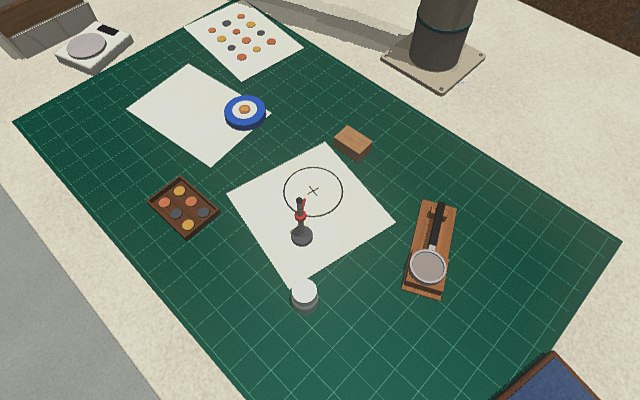

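The top view shows the carrier at (465,250), the ring at (334,229), the gauge foot at (306,186) and the loupe lens at (198,232) with its handle end near (228,295). The box is at (343,301), the jar at (260,142) and the tray at (408,130). In the scene view, the pointer is near (300,208).

```bash
python3 - <<'E'
from h import *
P={}
for n,f,gc,lc in (('top','t1.png',(310,200),(212,260)),('scene','s1.png',(305,212),(432,250))):
    im=cv2.imread('pics/'+f); c={k:np.array(v,float) for k,v in ctrl.calibration(n).items()}
    hsv=cv2.cvtColor(im,cv2.COLOR_BGR2HSV)
    def blob(lo,hi,roi):
        x0,x1,y0,y1=roi; m=np.zeros(im.shape[:2],np.uint8); m[y0:y1,x0:x1]=cv2.inRange(hsv,lo,hi)[y0:y1,x0:x1]; return m
    roi={'top':(425,505,215,285),'scene':(215,280,85,140)}[n]
    m=blob((105,120,60),(125,255,255),roi)
    cs=max(cv2.findContours(m,0,1)[0],key=cv2.contourArea)
    e=cv2.fitEllipse(cs); print(n,'carrier',e, cast(c,e[0],15))
    m=blob((3,90,100),(25,255,255),roi); cs=max(cv2.findContours(m,0,1)[0],key=cv2.contourArea)
    e=cv2.fitEllipse(cs); print('coin',e,cast(c,e[0],25))
    # ring: dark pixels
    roi={'top':(299,370,195,265),'scene':(278,348,162,222)}[n]
    g=cv2.cvtColor(im,cv2.COLOR_BGR2GRAY); g0=np.full_like(g,255); g0[roi[2]:roi[3],roi[0]:roi[1]]=g[roi[2]:roi[3],roi[0]:roi[1]]
    ctr={'top':(334,229),'scene':(313,190)}[n]; ys,xs=np.where(g0<120)
    X=np.array([cast(c,(x,y),0) for x,y in zip(xs,ys)]); C=cast(c,ctr,0)
    r=np.hypot(*(X-C)[:,:2].T); k=(r>52)&(r<72)&(hsv[ys,xs,1]<90)
    A=np.c_[2*X[k,:2],np.ones(k.sum())]; s=np.linalg.lstsq(A,(X[k,:2]**2).sum(1),rcond=None)[0]
    print('ring',s[:2],np.sqrt(s[2]+s[0]**2+s[1]**2),k.sum(),C)
    crops=[cv2.resize(im[y-33:y+33,x-44:x+44] if i==0 else im[y-56:y+56,x-40:x+40],(400,300) if i==0 else (214,300),interpolation=cv2.INTER_CUBIC) for i,(x,y) in enumerate((gc,lc))]
    P[n]=np.hstack(crops)
cv2.imwrite('pics/crop1.png',np.vstack([P['top'],P['scene']]))
E
```

```text
top carrier ((464.2241516113281, 250.2366180419922), (45.76600646972656, 49.064186096191406), 116.90473937988281) [ 487.40310418 -203.43223685   15.        ]
coin ((465.5496520996094, 249.54965209960938), (11.1969633102417, 11.703174591064453), 135.0) [ 488.40292384 -202.72531688   25.        ]
ring [0. 0.] 0.0 0 [530.54811105  69.50012142   0.        ]
scene carrier ((244.95297241210938, 111.8658447265625), (33.2930793762207, 41.04724884033203), 87.45732879638672) [ 489.8039497  -202.97868781   15.        ]
coin ((244.0568389892578, 108.54580688476562), (7.464965343475342, 10.616626739501953), 87.54475402832031) [ 489.43305161 -204.47039288   25.        ]
ring [529.27675382  67.55925143] 62.92667713580423 235 [528.77890792  67.23741456   0.        ]
```

View pics/crop1.png

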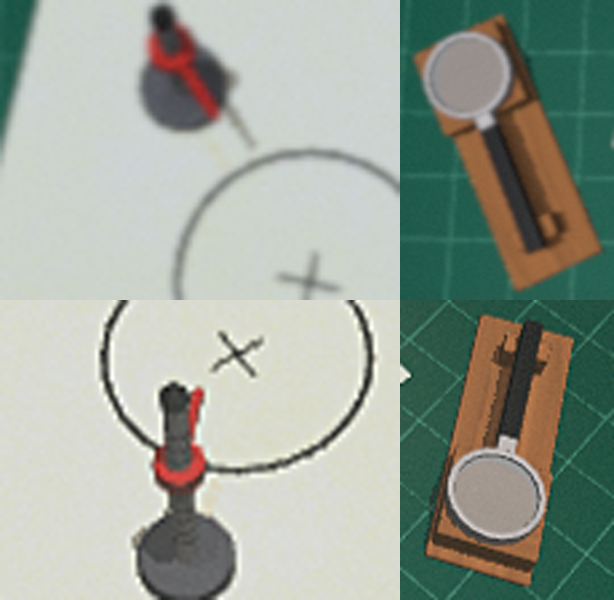

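The crops show the pointer tip at (313.3,192.3) in top and (304.6,199.2) in scene. The lens centre is at (197.4,232) and (428.3,265.8), and the handle end at (223.6,296.7) and (441.7,202.2).

```bash
python3 - <<'E'
from h import *
c,d=[{k:np.array(v,float) for k,v in ctrl.calibration(n).items()} for n in('top','scene')]
def tri(a,b):
    P=[k['mtx']@np.c_[k['R'],k['t']] for k in(c,d)]
    X=cv2.triangulatePoints(*P,np.array(a,float).reshape(2,1),np.array(b,float).reshape(2,1))[:,0];return X[:3]/X[3]
print('tip',tri((313.3,192.3),(304.6,199.2)))
print('lens tri',tri((197.4,232),(428.3,265.8)),'plane44',cast(c,(197.4,232),44),cast(d,(428.3,265.8),44))
print('hend tri',tri((223.6,296.7),(441.7,202.2)),cast(c,(223.6,296.7),44),cast(d,(441.7,202.2),44))
im=cv2.imread('pics/t1.png');g=cv2.cvtColor(im,6).astype(float); bg=cv2.medianBlur(g.astype(np.uint8),15)
C=cast(c,(334,229),0);X=[]
for y in range(190,270):
  for x in range(295,375):
    p=cast(c,(x,y),0); r=np.hypot(*(p-C)[:2])
    if 54<r<72 and g[y,x]<bg[y,x]-30: X.append(p)
X=np.array(X);A=np.c_[2*X[:,:2],np.ones(len(X))];s=np.linalg.lstsq(A,(X[:,:2]**2).sum(1),rcond=None)[0]
print('ring top',s[:2],np.sqrt(s[2]+s[0]**2+s[1]**2),len(X))
for n,u,v in(('foot',(306,188),(302,236)),):print(n,cast(c,u,4),cast(d,v,4))
# loupe from masks: grey lens, dark handle (top)
hsv=cv2.cvtColor(im,cv2.COLOR_BGR2HSV)
m=np.zeros(g.shape,np.uint8);m[205:255,175:225]=((hsv[...,1]<70)&(hsv[...,2]>110))[205:255,175:225]
cs=max(cv2.findContours(m,0,1)[0],key=cv2.contourArea);print('lens',cv2.minEnclosingCircle(cs),cv2.fitEllipse(cs))
m[:]=0;m[245:305,195:240]=(hsv[...,2]<55)[245:305,195:240]
cs=max(cv2.findContours(m,0,1)[0],key=cv2.contourArea);print('handle',cv2.minAreaRect(cs))
for n,u in(('box',(343,301)),('jar',(262,148)),('tray',(408,131))):print(n,cast(c,u,20))
print('bigbox', [cast(c,u,60) for u in((121,143),(92,243))])
E
```

```text
tip [594.73224735 111.74398313  87.65858236]
lens tri [517.30055082 356.00829078  39.45439239] plane44 [517.05357574 354.20643267  44.        ] [519.42440023 356.5972758   44.        ]
hend tri [386.8202018 292.8649952  40.0501388] [387.30788916 291.54998338  44.        ] [389.31664496 293.75862489  44.        ]
ring top [530.86630836  70.38084285] 63.573187580358606 425
foot [620.52126103 132.11588339   4.        ] [625.21488722 131.38880088   4.        ]
lens ((197.5936737060547, 233.7576141357422), 18.767101287841797) ((196.63455200195312, 232.52044677734375), (31.729713439941406, 34.67155456542969), 170.62551879882812)
handle ((214.59593200683594, 273.7451171875), (47.89826583862305, 6.64016580581665), 68.62937927246094)
box [380.67749436  50.34807212  20.        ]
jar [707.36048129 230.84662203  20.        ]
tray [747.79700161 -92.85490875  20.        ]
bigbox [array([704.59340869, 527.62952661,  60.        ]), array([490.85735671, 564.85375355,  60.        ])]
```

carry_out --deltas '[0,0,0,0.0376,-0.0242,0,-0.18,0,0,0,0.0376,-0.0242,0,-0.18,0,0,0,0.0376,-0.0242,0,-0.18,0,0,0,0.0376,-0.0242,0,-0.18,0,0,0,0.0376,-0.0242,0,-0.18,0,0,0,0.0376,-0.0242,0,-0.18,0,0,0,0.0376,-0.0242,0,-0.18,0,0,0,0.0376,-0.0242,0,-0.18,0,0,0,0.0376,-0.0242,0,-0.18,0,0,0,0.0376,-0.0242,0,-0.18]'

```text
clock: 1.35
eef_pos: [477.8, -281.8, 249.8]
tool_rot: [-3.141, 0.0, 0.291]
force: [0.8, -0.5, 0.5]
width: 50.4
gripper_force: 0.0
```

carry_out --deltas '[0,0,-9.25,0,0,0,-0.18,0,0,-9.25,0,0,0,-0.18,0,0,-9.25,0,0,0,-0.18,0,0,-9.25,0,0,0,-0.18,0,0,-9.25,0,0,0,-0.18,0,0,-9.25,0,0,0,-0.18,0,0,-9.25,0,0,0,-0.18,0,0,0,0,0,0,-0.18]'

```text
clock: 2.35
eef_pos: [476.9, -283.1, 249.7]
tool_rot: [-3.141, -0.001, 1.419]
force: [0.5, 0.3, 0.6]
width: 50.3
gripper_force: 0.0
```

```bash
python3 - <<'E'
from h import *
a,c=grab('wrist','w1.png'); s=ctrl.read_state(); print({k:np.round(s[k],3) for k in ('clock','eef_pos','tool_rot','width','qpos','force')})
print([cast(c,u,25) for u in((320,200),(320,0),(320,400))], proj(c,[489,-203.5,25]),proj(c,[530,69,0]))
E
```

```text
{'clock': np.float64(2.4), 'eef_pos': array([ 476.94 , -283.153,  249.725]), 'tool_rot': array([-3.141, -0.   ,  1.418]), 'width': np.float64(50.261), 'qpos': array([ 0.679,  0.503, -0.288,  1.781,  0.178,  0.883,  0.157]), 'force': array([-0.365,  0.478,  0.357])}
[array([ 474.64925003, -309.40982466,   25.        ]), array([508.34613307, -88.53700227,  25.        ]), array([ 424.36684326, -638.99571201,   25.        ])] [318.49875838 113.2797376 ] [ 317.61349528 -170.81370685]
```

View pics/w1.png

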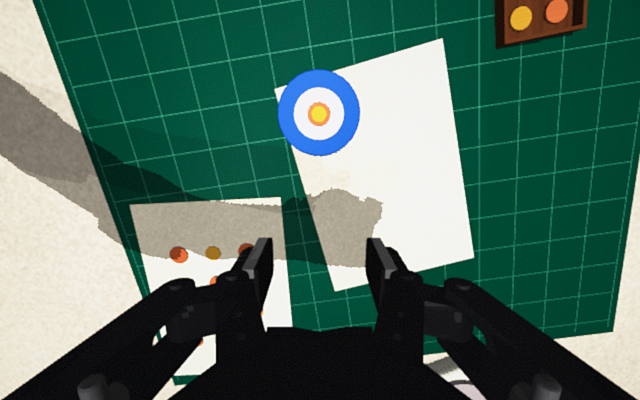

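The coin shows at (319,114), within 1 px of the prediction, so I'll descend behind the carrier and push.

carry_out --deltas '[0,0,0,0,0,0.0374,-0.18,0,0,0,0,0,0.0374,-0.18,0,0,0,0,0,0.0374,-0.18,0,0,0,0,0,0.0374,-0.18,0,0,0,0,0,0.0374,-0.18,0,0,0,0,0,0.0374,-0.18,0,0,0,0,0,0,-0.18,0,0,0,0.009,0,0,-0.18,0,0,0,0.007,0,0,-0.18,0,0,0,0.005,0,0,-0.18,0,0,0,0.005,0,0,-0.18,0,0,0,0.004,0,0,-0.18]'

```text
clock: 3.9
eef_pos: [481.6, -253.9, 26.0]
tool_rot: [3.141, 0.001, 1.421]
force: [-0.3, -2.3, 2.2]
width: 50.6
gripper_force: 1.0
```

carry_out --deltas '[0,0,0,0.006,0,0,-0.18,0,0,0,0.008,0,0,-0.18,0,0,0,0.01,0,0,-0.18,0,0,0,0.01,0,0,-0.18,0,0,0,0.01,0,0,-0.18,0,0,0,0.01,0,0,-0.18,0,0,0,0.01,0,0,-0.18,0,0,0,0.01,0,0,-0.18,0,0,0,0.008,0,0,-0.18,0,0,0,0.005,0,0,-0.18,0,0,0,0.003,0,0,-0.18]'

```text
clock: 5.28
eef_pos: [495.1, -164.1, 25.6]
tool_rot: [-3.141, 0.0, 1.421]
force: [-0.7, -2.8, 1.4]
width: 50.4
gripper_force: 1.4
```

```bash
cat > m.py <<'E'
from h import *
def carrier(roi=None):
    im,c=grab('top'); hsv=cv2.cvtColor(im,cv2.COLOR_RGB2HSV)
    m=cv2.inRange(hsv,(105,150,90),(122,255,255)); m[:,:250]=0
    cs=max(cv2.findContours(m,0,1)[0],key=cv2.contourArea); e=cv2.fitEllipse(cv2.convexHull(cs)); return e,cast(c,e[0],15)
def ring():
    print('carrier',carrier()); s=ctrl.read_state(); print({k:np.round(s[k],3) for k in ('clock','eef_pos','tool_rot','width','force')})
E
python3 -c "
from m import *
ring(); grab('wrist','w2.png')"
```

```text
carrier (((419.33807373046875, 242.4085693359375), (46.64875030517578, 48.771751403808594), 134.25875854492188), array([ 502.6532891 , -110.59077658,   15.        ]))
{'clock': np.float64(5.325), 'eef_pos': array([ 495.2  , -163.776,   25.581]), 'tool_rot': array([-3.141, -0.   ,  1.421]), 'width': np.float64(50.559), 'force': array([-0.216, -0.728,  0.897])}
```

View pics/w2.png

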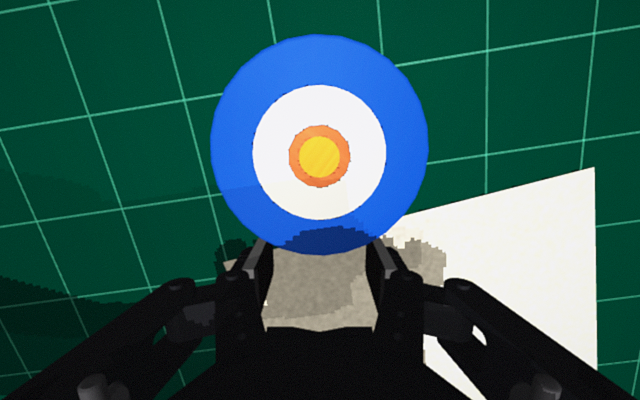

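The carrier sits symmetrically between the fingers, with the coin at (320,157). I'll keep pushing.

carry_out --deltas '[0,0,0,0.006,0,0,-0.18,0,0,0,0.01,0,0,-0.18,0,0,0,0.014,0,0,-0.18,0,0,0,0.014,0,0,-0.18,0,0,0,0.014,0,0,-0.18,0,0,0,0.014,0,0,-0.18,0,0,0,0.014,0,0,-0.18,0,0,0,0.014,0,0,-0.18,0,0,0,0.014,0,0,-0.18,0,0,0,0.01,0,0,-0.18,0,0,0,0.008,0,0,-0.18,0,0,0,0.004,0,0,-0.18]'

```text
clock: 6.88
eef_pos: [515.5, -29.5, 25.6]
tool_rot: [3.142, 0.0, 1.421]
force: [-0.0, 0.0, -0.7]
width: 50.6
gripper_force: 0.5
```

```bash
python3 - <<'E'
from m import *
ring(); a,c=grab('wrist','w3.png')
print(proj(c,[530,69,0]),proj(c,[581,104,90]))
hsv=cv2.cvtColor(a,cv2.COLOR_RGB2HSV)
m=cv2.inRange(hsv,(105,150,90),(122,255,255));cs=max(cv2.findContours(m,0,1)[0],key=cv2.contourArea);e=cv2.fitEllipse(cv2.convexHull(cs));print('carr',e[0],cast(c,e[0],22))
E
```

```text
carrier (((355.3087158203125, 231.8213348388672), (44.47821807861328, 45.22477722167969), 150.06443786621094), array([523.55708117,  24.20072833,  15.        ]))
{'clock': np.float64(6.925), 'eef_pos': array([515.611, -29.077,  25.629]), 'tool_rot': array([ 3.141, -0.   ,  1.422]), 'width': np.float64(50.157), 'force': array([0.58 , 0.154, 0.684])}
[317.03594662  56.08928274] [ 648.933072  -448.8676297]
carr (318.9189147949219, 144.0364227294922) [524.92606003  28.89771732  22.        ]
```

View pics/w3.png

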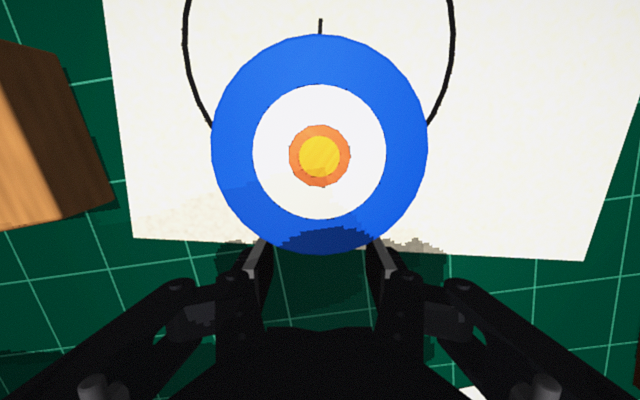

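The ring straddles the carrier symmetrically, with its sides at columns 183 and 455, the cross arm at 320 and the coin at 320. Next I'll fit the ring centre from this view.

```bash
python3 - <<'E'
from h import *
im=cv2.imread('pics/w3.png');c={k:np.array(v,float) for k,v in ctrl.calibration('wrist').items()}
g=im.max(2); ys,xs=np.where(g[:125]<90)
k=((xs>175)&(xs<215)|(xs>425)&(xs<462)); X=np.array([cast(c,(x,y),0)[:2] for x,y in zip(xs[k],ys[k])])
A=np.c_[2*X,np.ones(len(X))];s=np.linalg.lstsq(A,(X**2).sum(1),rcond=None)[0];print('ring',s[:2],np.sqrt(s[2]+s[0]**2+s[1]**2),len(X))
for z in (25,):
  hsv=cv2.cvtColor(im,cv2.COLOR_BGR2HSV); m=cv2.inRange(hsv,(5,120,120),(35,255,255));m[:,:250]=0;m[:,390:]=0
  e=cv2.fitEllipse(max(cv2.findContours(m,0,1)[0],key=cv2.contourArea));print('coin',e,cast(c,e[0],25))
s=ctrl.read_state();print(s['eef_pos'])
E
```

```text
ring [530.8035701   69.89875906] 64.32729041708579 1205
coin ((318.7449035644531, 155.32481384277344), (60.07428741455078, 60.39109802246094), 0.815814733505249) [524.15552839  24.26397348  25.        ]
[515.60277738 -29.46550414  25.65637859]
```

carry_out --deltas '[0,0,0,0.004,0,0,-0.18,0,0,0,0.007,0,0,-0.18,0,0,0,0.008,0,0,-0.18,0,0,0,0.008,0,0,-0.18,0,0,0,0.007,0,0,-0.18,0,0,0,0.005,0,0,-0.18,0,0,0,0.004,0,0,-0.18,0,0,0,0.0025,0,0,-0.18,0,0,0,0,0,0,-0.18]'

```text
clock: 8.1
eef_pos: [522.3, 15.4, 25.6]
tool_rot: [3.141, -0.0, 1.421]
force: [-0.5, -0.4, 0.1]
width: 50.8
gripper_force: 0.0
```

carry_out --deltas '[0,0,0,-0.005,0,0,-0.18,0,0,0,-0.02,0,0,-0.18,0,0,0,-0.035,0,-0.02,-0.18,0,0,0,-0.04,0,-0.045,-0.18,0,0,0,-0.03,0,-0.05,-0.18,0,0,0,0,0,-0.05,-0.18,0,0,0,0,0,-0.035,-0.18,0,0,0,0,0,0,-0.18]'

```text
clock: 9.1
eef_pos: [504.4, -114.4, 228.4]
tool_rot: [3.135, 0.0, 1.42]
force: [-0.3, 0.2, -0.6]
width: 50.2
gripper_force: 0.0
```

```bash
python3 - <<'E'
from m import *
ring(); a,c=grab('wrist','w4.png')
im=a[:,:,::-1]
print('ringproj',proj(c,[530.5,69.5,0]))
hsv=cv2.cvtColor(a,cv2.COLOR_RGB2HSV); m=cv2.inRange(hsv,(5,120,120),(35,255,255))
p=proj(c,[530.5,69.5,25]);print(p)
for k in cv2.findContours(m,0,1)[0]:
  if cv2.contourArea(k)>150: e=cv2.fitEllipse(k);print('coin?',e,cast(c,e[0],25))
for h in(85,90,100,110,120):print(h,proj(c,[581,104,h]))
E
```

```text
carrier (((334.2236022949219, 228.36643981933594), (44.28911590576172, 44.80555725097656), 158.36322021484375), array([530.46641923,  69.18875012,  15.        ]))
{'clock': np.float64(9.15), 'eef_pos': array([ 503.175, -114.082,  226.593]), 'tool_rot': array([3.139, 0.   , 1.42 ]), 'width': np.float64(50.395), 'force': array([-0.218, -0.169, -0.643])}
ringproj [319.02628343  12.3769478 ]
[319.01577689   2.75901867]
coin? ((505.9266357421875, 169.1140899658203), (18.58989143371582, 21.586780548095703), 49.395965576171875) [ 720.9225966  -129.16347032   25.        ]
coin? ((538.9658203125, 162.9851531982422), (18.138656616210938, 22.34556007385254), 45.728363037109375) [ 758.57824039 -127.61557631   25.        ]
coin? ((505.5345764160156, 136.45391845703125), (19.327415466308594, 22.848237991333008), 42.92879867553711) [719.46026771 -91.42422152  25.        ]
coin? ((540.337158203125, 94.60712432861328), (19.863658905029297, 24.586669921875), 37.00632095336914) [755.68186951 -52.02021905  25.        ]
coin? ((317.92626953125, 8.292795181274414), (20.511442184448242, 26.772035598754883), 89.7222900390625) [528.6901878   64.87479577  25.        ]
coin? ((176.29312133789062, 43.0206184387207), (53.191768646240234, 101.26651763916016), 161.47711181640625) [378.27905164  55.75146658  25.        ]
85 [378.02989678 -93.8110986 ]
90 [379.39974549 -98.89029461]
100 [ 382.33998846 -109.79227985]
110 [ 385.58192116 -121.81288593]
120 [ 389.17448788 -135.13359095]
```

View pics/w4.png

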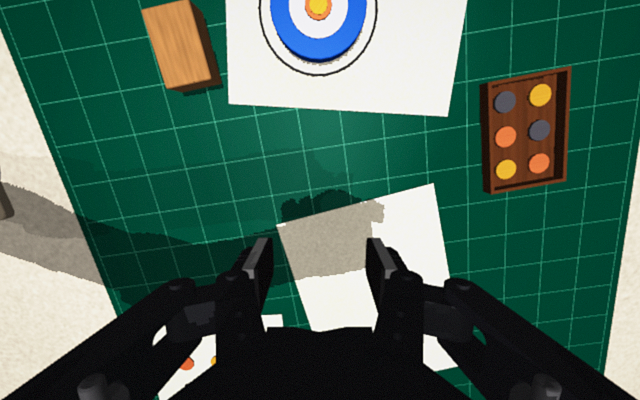

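The carrier is inside the ring: the top view puts it at (530.5,69.2), against a ring centre of about (530.5,69.5). On the way to the loupe I'll measure the pointer from the wrist in two views.

carry_out --deltas '[0,0,0,0.02,0,0,-0.18,0,0,0,0.03,0,0,-0.18,0,0,0,0.03,0,0,-0.18,0,0,0,0.015,0,0,-0.18,0,0,0,0,0,0,-1,0,0,0,0,0,0,-1]'

```text
clock: 9.95
eef_pos: [516.6, -21.1, 225.2]
tool_rot: [-3.141, 0.001, 1.419]
force: [0.4, -0.3, -0.0]
width: 83.9
gripper_force: 0.0
```

```bash
python3 - <<'E'
from m import *
import json
a,c=grab('wrist','w5.png'); s=ctrl.read_state(); print(s['clock'],s['eef_pos'],s['tool_rot'])
json.dump({k:v.tolist() for k,v in c.items()},open('w5.json','w'))
E
```

```text
10.0 [516.70150036 -21.14763664 225.30978126] [-3.14094338e+00  1.00824536e-03  1.41883094e+00]
```

carry_out --deltas '[0,0,9.3,0,0,0,-1,0,0,9.3,0,0,0,-1,0,0,9.3,0,0,0,-1,0,0,9.3,0,0,0,-1,0,0,9.3,0,0,0,-1,0,0,9.1,0,0,0,-1,0,0,0,0,-0.03,0,-1,0,0,0,-0.01,-0.03,0,-1,0,0,0,-0.01,-0.02,0,-1,0,0,0,0,0,0,-1,0,0,0,0,0,0,-1]'

```text
clock: 11.38
eef_pos: [465.2, 42.5, 225.9]
tool_rot: [3.141, -0.001, 0.449]
force: [-0.7, -0.1, 1.5]
width: 85.7
gripper_force: 0.0
```

```bash
python3 - <<'E'
from m import *
import json
a,c=grab('wrist','w6.png'); s=ctrl.read_state(); print(s['clock'],s['eef_pos'],s['tool_rot'],s['qpos'])
json.dump({k:v.tolist() for k,v in c.items()},open('w6.json','w'))
out=[]
for n in('w5','w6'):
    im=cv2.imread(f'pics/{n}.png');hsv=cv2.cvtColor(im,cv2.COLOR_BGR2HSV)
    m=cv2.inRange(hsv,(0,170,60),(4,255,255))|cv2.inRange(hsv,(170,170,60),(180,255,255))
    cs=max(cv2.findContours(m,0,1)[0],key=cv2.contourArea);x,y,w,h=cv2.boundingRect(cs);print(n,x,y,w,h)
    x0=max(0,min(x+w//2-60,520));y0=max(0,min(y+h//2-60,280));print('origin',x0,y0)
    out.append(cv2.resize(im[y0:y0+120,x0:x0+120],(400,400),interpolation=cv2.INTER_CUBIC))
cv2.imwrite('pics/gauge.png',np.hstack(out))
E
```

```text
11.425 [465.24773563  42.52751647 225.78585682] [ 3.14063258e+00 -9.24375940e-04  4.48536476e-01] [-0.19516296  0.40627217  0.0594542   2.04002086 -0.03568135  0.69508215
 -1.23541762]
w5 386 0 51 33
origin 351 0
w6 305 0 10 29
origin 250 0
```

View pics/gauge.png

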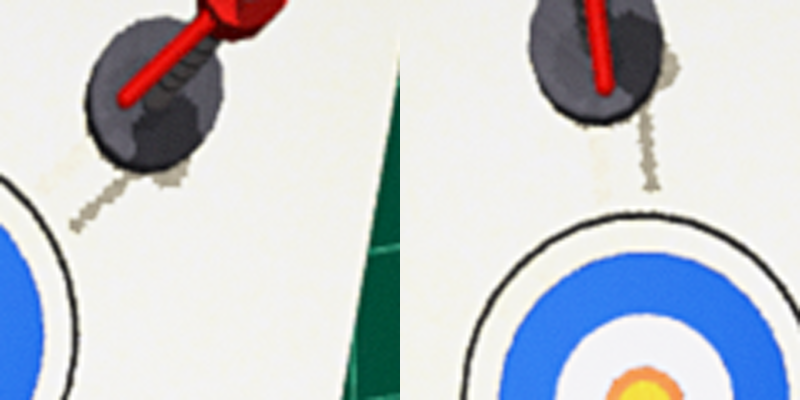

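The tip shows at about (387.2,31.4) in the first view and (311.5,28.5) in the second. The foot is centred at about (398,28) in the first.

```bash
python3 - <<'E'
from h import *
import json
from scipy.optimize import least_squares
C=[{k:np.array(v) for k,v in json.load(open(n)).items()} for n in('w5.json','w6.json')]+[{k:np.array(v,float) for k,v in ctrl.calibration(n).items()} for n in('top','scene')]
U=[(387.2,31.4),(311.5,28.5),(313.3,192.3),(304.6,199.2)]
def tri(idx):
    r=least_squares(lambda X:np.concatenate([proj(C[i],X)-U[i] for i in idx]),[580,104,100]); return r.x,r.fun
for idx in((0,1),(0,1,3),(0,1,2,3),(0,3),(1,3),(0,2),(1,2)):
    x,f=tri(idx);print(idx,x.round(1),np.hypot(*(x[:2]-[530.5,69.5])).round(1),np.abs(f).max().round(1))
for h in (85,90,95,100,105,110):print(h,[proj(c,[530.5+62*.825,69.5+62*.565,h]).round(1) for c in C])
# coin from w6
for n,c in zip(('w5','w6'),C):
    hsv=cv2.cvtColor(cv2.imread(f'pics/{n}.png'),cv2.COLOR_BGR2HSV);m=cv2.inRange(hsv,(5,120,120),(35,255,255));q=proj(c,[530.5,69.5,25])
    for k in cv2.findContours(m,0,1)[0]:
        if cv2.contourArea(k)>150:
            e=cv2.fitEllipse(k)
            if np.hypot(*(e[0]-q))<60:print(n,e,cast(c,e[0],25))
E
```

```text
(0, 1) [594.  110.7  87.1] 75.7 0.7
(0, 1, 3) [594.3 110.9  86.2] 76.0 0.7
(0, 1, 2, 3) [594.3 111.   86. ] 76.1 0.7
(0, 3) [594.7 110.8  86.6] 76.4 0.2
(1, 3) [593.9 110.9  85.8] 75.7 0.1
(0, 2) [596.1 112.1  81.2] 78.2 0.1
(1, 2) [597.1 112.7  73.3] 79.4 0.1
85 [array([371.9,  42.9]), array([312.2,  47.1]), array([317., 199.]), array([306.9, 193.6])]
90 [array([373. ,  41.2]), array([312. ,  45.5]), array([316.9, 198.5]), array([306.9, 192.2])]
95 [array([374.1,  39.4]), array([311.9,  43.8]), array([316.8, 198.1]), array([306.8, 190.8])]
100 [array([375.3,  37.6]), array([311.7,  42. ]), array([316.7, 197.6]), array([306.7, 189.3])]
105 [array([376.6,  35.6]), array([311.6,  40.2]), array([316.6, 197.2]), array([306.7, 187.9])]
110 [array([377.9,  33.6]), array([311.4,  38.3]), array([316.5, 196.7]), array([306.6, 186.4])]
w5 ((319.2170104980469, 102.1429672241211), (23.04310417175293, 24.680740356445312), 177.47328186035156) [531.06160035  68.65878294  25.        ]
w6 ((322.88641357421875, 122.28901672363281), (22.58899688720703, 23.73716163635254), 10.938157081604004) [530.97304726  68.7902529   25.        ]
```

```bash
python3 - <<'E'
from h import *
T,S=[{k:np.array(v,float) for k,v in ctrl.calibration(n).items()} for n in('top','scene')]
P=np.array([530.6+113*.823,69.3+113*.568])
print('foot',proj(T,[*P,4]),proj(S,[*P,4]))
for h in(148,125,110,100,95,90,85,80):print(h,proj(T,[*P,h]).round(1),proj(S,[*P,h]).round(1))
# measured red/dark/collar in crops
for n in('t1','s1'):
    im=cv2.imread(f'pics/{n}.png');hsv=cv2.cvtColor(im,cv2.COLOR_BGR2HSV)
    m=cv2.inRange(hsv,(0,150,60),(6,255,255))|cv2.inRange(hsv,(170,150,60),(180,255,255))
    ys,xs=np.where(m[150:240,285:335]);
    for y in sorted(set(ys)):print(n,y+150,xs[ys==y].min()+285,xs[ys==y].max()+285)
import json
for n in('w5','w6'):
    c={k:np.array(v) for k,v in json.load(open(n+'.json')).items()}
    print(n,'shadow end',cast(c,{'w5':(373.5,68.4),'w6':(445.6-120,56.7)}[n],0),'foot c',cast(c,{'w5':(351+155/3.333,93/3.333),'w6':(250+197/3.333,56/3.333)}[n],4), proj(c,[*P,4]))
E
```

```text
foot [305.4110302  186.63713137] [303.2955549  236.13561669]
148 [300.4 170.5] [300.7 198.3]
125 [301.4 173.5] [301.2 205.2]
110 [301.9 175.3] [301.5 209.5]
100 [302.3 176.5] [301.6 212.2]
95 [302.5 177.1] [301.7 213.6]
90 [302.7 177.7] [301.8 215. ]
85 [302.8 178.3] [301.9 216.3]
80 [303.  178.9] [302.  217.6]
t1 175 306 306
t1 176 300 307
t1 177 300 307
t1 178 300 307
t1 179 300 307
t1 180 300 307
t1 181 301 307
t1 182 303 308
t1 183 306 308
t1 184 307 309
t1 185 308 310
t1 186 308 310
t1 187 309 311
t1 188 309 312
t1 189 310 312
t1 190 311 313
t1 191 312 312
s1 199 304 305
s1 200 304 304
s1 201 303 304
s1 202 303 304
s1 203 303 303
s1 204 303 303
s1 205 303 303
s1 206 303 303
s1 207 303 303
s1 211 303 304
s1 212 295 304
s1 213 295 305
s1 214 295 305
s1 215 295 305
s1 216 295 305
s1 217 295 304
s1 218 297 303
s1 219 300 300
w5 shadow end [598.22170335  97.13598671   0.        ] foot c [627.33788199 132.98545655   4.        ] [394.04696596  27.97572942]
w6 shadow end [597.03587471  97.14450655   0.        ] foot c [623.71902277 130.25063455   4.        ] [306.35899788  15.43696383]
```

carry_out --deltas '[0,10,0,0,0,0,-1,0,10,0,0,0,0,-1,0,10,0,0,0,0,-1,0,10,0,0,0,0,-1,0,0,0,0,0,0,-1,0,0,0,0,0,0,-1]'

```text
clock: 12.18
eef_pos: [467.5, 58.7, 240.7]
tool_rot: [-3.069, -0.426, 0.451]
force: [-0.1, 0.4, 0.3]
width: 85.5
gripper_force: 0.0
```

```bash
python3 - <<'E'
from m import *
import json
a,c=grab('wrist','w7.png'); s=ctrl.read_state(); print(s['clock'],s['eef_pos'],s['tool_rot'],s['qpos'])
json.dump({k:v.tolist() for k,v in c.items()},open('w7.json','w'))
print('cam',-c['R'].T@c['t'], proj(c,[594,111,87]),proj(c,[623.7,133.4,148]))
im=a[:,:,::-1].copy();hsv=cv2.cvtColor(im,cv2.COLOR_BGR2HSV)
m=cv2.inRange(hsv,(0,150,50),(5,255,255))|cv2.inRange(hsv,(172,150,50),(180,255,255))
cs=max(cv2.findContours(m,0,1)[0],key=cv2.contourArea);x,y,w,h=cv2.boundingRect(cs);print(x,y,w,h)
x0=max(0,min(x+w//2-80,480));y0=max(0,min(y+h//2-60,280));print('origin',x0,y0)
cv2.imwrite('pics/g7.png',cv2.resize(im[y0:y0+120,x0:x0+160],(800,600),interpolation=cv2.INTER_CUBIC))
E
```

```text
12.225 [467.44721035  59.16166968 240.6780678 ] [-3.0690707  -0.42563908  0.45233221] [ 0.07944332  0.29513962 -0.12147001  2.31527591 -0.87790828  0.26345241
 -0.30970616]
cam [481.47083094  55.45321311 381.04324584] [339.52165146 131.12002237] [332.82132421  66.12153673]
326 90 19 42
origin 255 51
```

View pics/g7.png

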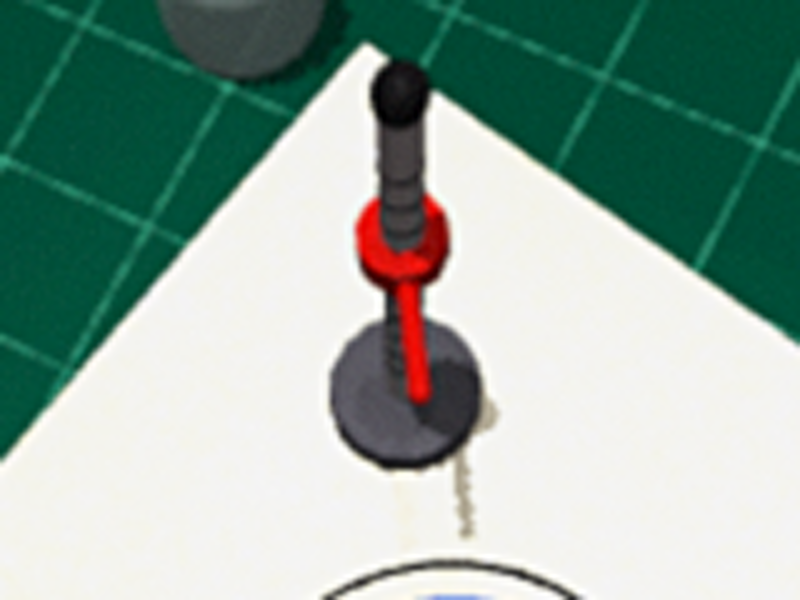

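The tip shows at (339.2,131.0) and the prediction from (594,111,87) was (339.5,131.1), so the pointer height is about 87 mm. Next I'll level the tool and go above the handle.

```bash
cat >> h.py <<'E'
from scipy.spatial.transform import Rotation as Ro
def plan(target,rpy):
    s=ctrl.read_state(); R=Ro.from_euler('xyz',s['tool_rot']); G=Ro.from_euler('xyz',rpy)
    print('clock',s['clock'],'pos',np.round(s['eef_pos'],1),'rot',np.round(s['tool_rot'],3),'w',s['width'])
    print('rotvec deg',(R.inv()*G).as_rotvec(degrees=True).round(2),'shift mm',G.inv().apply(np.array(target)-s['eef_pos']).round(1))
E
python3 -c "
from h import *
plan([448,321.6,230],[np.pi,0,.450])"
```

```text
clock 12.225 pos [467.4  59.2 240.7] rot [-3.069 -0.426  0.452] w 85.55729203634948
rotvec deg [ -4.12 -24.37   1.02] shift mm [  96.6 -244.8   10.7]
```

carry_out --deltas '[-1.03,-6.1,0.25,0,0,0,-1,-1.03,-6.1,0.25,0,0,0,-1,-1.03,-6.1,0.25,0,0,0,-1,-1.03,-6.1,0.25,0,0,0,-1,0,0,0,0.014,-0.035,0.0,-1,0,0,0,0.014,-0.035,0.002,-1,0,0,0,0.014,-0.035,0.002,-1,0,0,0,0.014,-0.035,0.002,-1,0,0,0,0.014,-0.035,0.002,-1,0,0,0,0.014,-0.035,0.002,-1,0,0,0,0.012,-0.035,0.002,-1,0,0,0,0,0,0,-1]'

```text
clock: 13.72
eef_pos: [445.0, 327.2, 231.1]
tool_rot: [-3.136, -0.018, 0.46]
force: [-0.0, -0.1, 0.1]
width: 85.0
gripper_force: 0.0
```

```bash
python3 - <<'E'
from m import *
plan([448,321.6,230],[np.pi,0,.450]); print(ctrl.read_state()['qpos'])
a,c=grab('wrist','w8.png'); print(carrier()); import json; json.dump({k:v.tolist() for k,v in c.items()},open('w8.json','w'))
print('lens',proj(c,[518,355.5,44]),'grip',proj(c,[448,321.6,44]),'hend',proj(c,[388.3,292.7,44]))
E
```

```text
clock 13.725 pos [445.  327.2 231.1] rot [-3.136 -0.018  0.46 ] w 85.00043445509641
rotvec deg [-0.32 -1.02  0.58] shift mm [0.2 6.4 1.1]
[-0.95226325  0.53201619  0.40435377  1.83880256 -0.28384607  0.80830258
 -1.51459109]
(((334.2314147949219, 228.346435546875), (44.157535552978516, 44.8280143737793), 159.91819763183594), array([530.50947816,  69.17229253,  15.        ]))
lens [323.58678214 117.49271251] grip [322.81870083 188.70576838] hend [322.22534721 242.89389515]
```

View pics/w8.png

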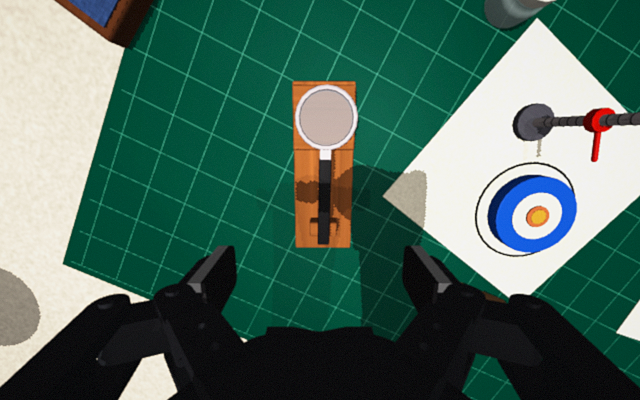

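The lens is at (326,118), the handle runs down to (323,243), and the gauge tip appears side-on at (595,160). I'll fit the loupe pose and tip numerically from this view.

```bash
python3 - <<'E'
from h import *
import json
from scipy.optimize import least_squares
c={k:np.array(v) for k,v in json.load(open('w8.json')).items()}
im=cv2.imread('pics/w8.png');hsv=cv2.cvtColor(im,cv2.COLOR_BGR2HSV)
def big(m):return max(cv2.findContours(m,0,1)[0],key=cv2.contourArea)
m=np.zeros(im.shape[:2],np.uint8);m[75:150,285:365]=((hsv[...,1]<75)&(hsv[...,2]>100))[75:150,285:365]
e=cv2.fitEllipse(cv2.convexHull(big(m)));L=cast(c,e[0],44);print('lens',e,L,cast(c,e[0],37))
m[:]=0;m[158:250,308:342]=(im.max(2)<60)[158:250,308:342].astype(np.uint8)
r=[]
for y in range(165,236):
    x=np.where(m[y])[0]
    if 7<len(x)<15:r.append(cast(c,(x.mean(),y),44)[:2])
r=np.array(r);vx,vy,x0,y0=cv2.fitLine(r.astype(np.float32),2,0,.01,.01)[:,0];print('handle yaw',np.degrees(np.arctan2(vy,vx)),'pt',x0,y0,len(r), 'extent',r[0],r[-1])
n=np.array([-vy,vx]);print('lens off handle line',n@(L[:2]-[x0,y0]))
m=cv2.inRange(hsv,(0,150,50),(5,255,255))|cv2.inRange(hsv,(172,150,50),(180,255,255));m[:,:560]=0
q=big(m)[:,0];b=q[:,1].max();print('tip',b,q[q[:,1]>=b-1],[ (q[q[:,1]==y,0].min(),q[q[:,1]==y,0].max()) for y in range(140,b)  if (q[:,1]==y).any()][::4])
C=[{k:np.array(v) for k,v in json.load(open(n)).items()} for n in('w5.json','w6.json','w7.json','w8.json')]+[{k:np.array(v,float) for k,v in ctrl.calibration('scene').items()}]
U=[(387.2,31.4),(311.5,28.5),(339.2,131),(q[q[:,1]>=b-1,0].mean(),b-.5),(304.6,199.2)]
for idx in((0,1,2,3,4),(0,3),(1,3),(2,3),(3,4),(0,1,2)):
    z=least_squares(lambda X:np.concatenate([proj(C[i],X)-U[i] for i in idx]),[590,110,90]);print(idx,z.x.round(1),np.abs(z.fun).max().round(2))
E
```

```text
lens ((326.08575439453125, 116.88522338867188), (62.69835662841797, 65.57272338867188), 4.696688175201416) [519.73895503 353.38020348  44.        ] [520.06388167 353.39129998  37.        ]
handle yaw 25.034761 pt 437.53787 314.88123 67 extent [473.24476401 331.43868968] [397.74529512 296.36223268]
lens off handle line 0.09717776990397416
tip 161 [[592 160]
 [593 161]
 [594 161]
 [595 160]
 [596 160]] [(np.int32(594), np.int32(599)), (np.int32(594), np.int32(598)), (np.int32(593), np.int32(598)), (np.int32(593), np.int32(597)), (np.int32(592), np.int32(597)), (np.int32(592), np.int32(596))]
(0, 1, 2, 3, 4) [593.4 110.1  90.4] 1.68
(0, 3) [593.8 109.7  90.7] 0.07
(1, 3) [593.  110.1  91.3] 0.73
(2, 3) [593.1 110.5  91.6] 0.67
(3, 4) [594.2 110.2  90.5] 1.43
(0, 1, 2) [594.3 111.   86.2] 0.76
```

```bash
python3 - <<'E'
from h import *
import json
from scipy.optimize import least_squares
plan([448,321.6,230],[np.pi,0,.437])
c0={k:np.array(v) for k,v in json.load(open('w8.json')).items()}
a,c=grab('wrist','w9.png'); json.dump({k:v.tolist() for k,v in c.items()},open('w9.json','w'))
print('calib drift',np.abs(c['t']-c0['t']).max())
im=a[:,:,::-1].copy();hsv=cv2.cvtColor(im,cv2.COLOR_BGR2HSV)
def big(m):return max(cv2.findContours(m,0,1)[0],key=cv2.contourArea)
m=cv2.inRange(hsv,(5,120,120),(35,255,255));m[:,:515]=0;m[240:]=0;m[:200]=0
e=cv2.fitEllipse(big(m));print('coin',e,cast(c,e[0],25))
m=np.zeros(im.shape[:2],np.uint8);m[75:150,285:365]=((hsv[...,1]<75)&(hsv[...,2]>100))[75:150,285:365]
e=cv2.fitEllipse(cv2.convexHull(big(m)));print('lens',e,cast(c,e[0],44))
r=[]
for y in range(165,236):
    x=np.where(im[y,308:342].max(1)<60)[0]+308
    if 7<len(x)<15:r.append(cast(c,(x.mean(),y),44)[:2])
print('line',cv2.fitLine(np.array(r,np.float32),2,0,.01,.01)[:,0],len(r))
m=cv2.inRange(hsv,(0,150,50),(5,255,255))|cv2.inRange(hsv,(172,150,50),(180,255,255));m[:,:560]=0
q=big(m)[:,0];b=q[:,1].max();u=(q[q[:,1]>=b-1,0].mean(),b-.5);print('tip',u)
C=[{k:np.array(v) for k,v in json.load(open(n)).items()} for n in('w5.json','w6.json','w7.json')]+[c]
U=[(387.2,31.4),(311.5,28.5),(339.2,131),u]
# coin as common reference in every wrist view: residual pixel shift
ref=[530.8,69.0,25];sh=[]
for n,k in zip(('w5','w6','w7','w9'),C):
    h=cv2.cvtColor(cv2.imread(f'pics/{n}.png'),cv2.COLOR_BGR2HSV);mm=cv2.inRange(h,(5,120,120),(35,255,255));p=proj(k,ref)
    es=[cv2.fitEllipse(x)[0] for x in cv2.findContours(mm,0,1)[0] if cv2.contourArea(x)>100]
    d=min((np.array(x)-p for x in es),key=np.linalg.norm);sh.append(d);print(n,d)
for idx in((0,1,2),(0,1,2,3),(0,3),(1,3)):
    z=least_squares(lambda X:np.concatenate([proj(C[i],X)+sh[i]-U[i] for i in idx]),[590,110,90]);print('coin-ref',idx,z.x.round(1),np.abs(z.fun).max().round(2))
E
```

```text
clock 13.825 pos [446.1 323.2 231.4] rot [-3.137 -0.017  0.455] w 85.32768761268696
rotvec deg [-0.25 -0.99  1.02] shift mm [1.  2.2 1.4]
calib drift 0.7893353800465661
coin ((533.7716064453125, 214.11935424804688), (18.737825393676758, 22.676742553710938), 59.333805084228516) [530.9325918   69.24863646  25.        ]
lens ((321.5866394042969, 116.11854553222656), (63.04214859008789, 65.56611633300781), 1.5033425092697144) [519.25842559 355.3712935   44.        ]
line [9.0345395e-01 4.2868513e-01 4.3627600e+02 3.1627899e+02] 67
tip (np.float64(589.3333333333334), np.float64(157.5))
w5 [0.28308247 0.28826001]
w6 [ 0.23651358 -0.06023854]
w7 [-0.34287819  0.14939226]
w9 [-0.09883078 -0.17710901]
coin-ref (0, 1, 2) [593.4 110.6  88.9] 0.66
coin-ref (0, 1, 2, 3) [593.6 110.5  89.2] 0.93
coin-ref (0, 3) [594.3 110.4  89. ] 0.38
coin-ref (1, 3) [593.6 110.5  89.3] 1.01
```

Referenced to the coin, all the views agree on a pointer height of about 89 mm. The lens is at (519,355.4) with yaw 25.4°. I'll align above the grip point.

```bash
python3 -c "
from h import *
plan([448.5,322,37],[np.pi,0,.443])"
```

```text
clock 13.875 pos [446.4 322.4 231.5] rot [-3.137 -0.017  0.453] w 85.6351314697793
rotvec deg [-0.27 -0.99  0.58] shift mm [  1.7   1.2 194.5]
```

carry_out --deltas '[-0.27,-0.99,0.58,0,0,0,-1,0,0,0,0.0017,0.0012,0.02,-1,0,0,0,0,0,0.03,-1,0,0,0,0,0,0.03,-1,0,0,0,0,0,0.03,-1,0,0,0,0,0,0.02,-1,0,0,0,0,0,0.01,-1,0,0,0,0,0,0,-1,0,0,0,0,0,0,-1]'

```text
clock: 15.0
eef_pos: [449.0, 323.1, 92.5]
tool_rot: [-3.139, -0.002, 0.442]
force: [-0.7, 1.3, -0.6]
width: 85.5
gripper_force: 0.0
```

```bash
python3 - <<'E'
from h import *
plan([448.5,322,37],[np.pi,0,.443])
a,c=grab('wrist','w10.png');im=a[:,:,::-1]
print(proj(c,[448.5,322,44]),proj(c,[519,355.4,44]))
r=[]
p0=proj(c,[470,331.5,44]);p1=proj(c,[425,310.5,44])
for y in range(int(p0[1]),int(min(p1[1],398))):
    x=np.where(im[y,280:360].max(1)<60)[0]+280
    if 10<len(x)<36:r.append(cast(c,(x.mean(),y),44)[:2])
if len(r)>5:
    r=np.array(r,np.float32);l=cv2.fitLine(r,2,0,.01,.01)[:,0];print(l,len(r),r[0],r[-1],'offset',(np.array([448.5,322])-l[2:])@np.array([-l[1],l[0]]))
E
```

```text
clock 15.0 pos [449.  323.1  92.5] rot [-3.139e+00 -2.000e-03  4.420e-01] w 85.50975705251662
rotvec deg [-0.14 -0.11 -0.04] shift mm [-0.9  0.8 55.5]
[319.91616352 233.02294859] [320.16185272 108.73619824]
[8.9982957e-01 4.3624157e-01 4.4808875e+02 3.2304144e+02] 70 [469.6975  333.09122] [425.6221 312.1829] offset -1.1165275617786392
```

carry_out --deltas '[-0.14,-0.11,-0.5,0,0,0.02,-1,0,0,0,0,0,0.018,-1,0,0,0,0,0,0.012,-1,0,0,0,0,0,0.0055,-1,0,0,0,0,0,0,-1,0,0,0,0,0,0,1,0,0,0,0,0,0,1,0,0,0,0,0,0,1,0,0,0,0,0,0,1,0,0,0,0,0,0,1,0,0,0,0,0,0,1,0,0,0,0,0,0,1]'

```text
clock: 16.55
eef_pos: [448.4, 323.1, 36.5]
tool_rot: [-3.142, 0.001, 0.451]
force: [-0.9, -1.1, 5.8]
width: 13.1
gripper_force: 59.2
```

carry_out --deltas '[0,0,0,0,0,0,1,0,0,0,0,0,-0.005,1,0,0,0,0,0,-0.01,1,0,0,0,0,0,-0.015,1,0,0,0,0,0,-0.02,1,0,0,0,0,0,-0.02,1,0,0,0,0,0,-0.02,1,0,0,0,0,0,-0.015,1,0,0,0,0,0,-0.01,1,0,0,0,0,0,0,1,0,0,0,0,0,0,1]'

```text
clock: 17.92
eef_pos: [448.0, 322.9, 150.7]
tool_rot: [3.141, 0.002, 0.452]
force: [-0.1, -1.9, -2.0]
width: 12.9
gripper_force: 58.5
```

```bash
cat > lens.py <<'E'
from h import *
def lens(name):
    s=ctrl.read_state(); a,c=grab('wrist',name);im=a[:,:,::-1].copy()
    R=Ro.from_euler('xyz',s['tool_rot']); p=np.array(s['eef_pos'])
    q=proj(c,p+R.apply([78,0,-7])); print('pos',p.round(1),'rot',np.round(s['tool_rot'],4),'w',s['width'],'gf',s['gripper_force'],'f',np.round(s['force'],1),'t',s['clock'])
    hsv=cv2.cvtColor(im,cv2.COLOR_BGR2HSV); print('expected lens px',q)
    g=cv2.GaussianBlur(cv2.cvtColor(im,6),(3,3),0); x,y=q.round().astype(int)
    m=((hsv[...,1]<75)&(hsv[...,2]>90)).astype(np.uint8)
    mm=np.zeros_like(m);mm[max(0,y-90):y+90,x-90:x+90]=m[max(0,y-90):y+90,x-90:x+90]
    e=cv2.fitEllipse(cv2.convexHull(max(cv2.findContours(mm,0,1)[0],key=cv2.contourArea)))
    X=cast(c,e[0],p[2]+7);print('ellipse',e,'lens top',X,'in tool',R.inv().apply(X-p))
    return X,c,im
E
python3 -c "
from lens import *
lens('w11.png')"
```

```text
pos [448.  322.9 150.7] rot [3.1413e+00 2.5000e-03 4.5160e-01] w 12.885392588368518 gf 58.45159471035004 f [-0.1 -1.9 -2. ] t 17.925
expected lens px [317.81249614  98.08505509]
ellipse ((319.6282043457031, 93.8504638671875), (170.4690704345703, 183.42364501953125), 0.915865421295166) lens top [519.87910928 356.9816372  157.69097254] in tool [79.5399475   0.71056752 -7.19486492]
```

carry_out --deltas '[0,0,0,-0.0057,0.013,0,1,0,0,0,-0.0115,0.0265,0,1,0,0,0,-0.0143,0.033,0,1,0,0,0,-0.0172,0.0397,0,1,0,0,0,-0.0172,0.0397,0,1,0,0,0,-0.0172,0.0397,0,1,0,0,0,-0.0143,0.033,0,1,0,0,0,-0.0092,0.021,0,1,0,0,0,-0.0057,0.013,0,1,0,0,0,-0.0023,0.006,0,1,0,0,0,0,0,0,1,0,0,0,0,0,0,1]'

```text
clock: 19.48
eef_pos: [460.7, 36.0, 151.3]
tool_rot: [-3.141, 0.001, 0.453]
force: [-0.3, 0.1, -1.9]
width: 12.9
gripper_force: 58.5
```

```bash
sed -i 's/y-90/y-130/g;s/y+90/y+130/;s/x-90:x+90/x-130:x+130/g' lens.py; python3 - <<'E'
from lens import *
plan([460.3,34.7,88.6],[np.pi,0,.4516])
b,d=grab('scene','s2.png')
im=b[:,:,::-1].copy();hsv=cv2.cvtColor(im,cv2.COLOR_BGR2HSV)
s=ctrl.read_state();R=Ro.from_euler('xyz',s['tool_rot']);p=np.array(s['eef_pos'])
print('scene expected lens',proj(d,p+R.apply([78,0,-7])))
im=cv2.imread('pics/w11.png');  # lens outline radial edges: saturation-free bright ring
lens('w12.png')
E
```

```text
clock 19.475 pos [460.7  36.  151.3] rot [-3.141e+00  1.000e-03  4.530e-01] w 12.927709597141286
rotvec deg [-0.02  0.07  0.09] shift mm [-0.9  1.  62.7]
scene expected lens [312.30103834 144.94719364]
pos [460.7  36.  151.3] rot [-3.1413e+00  1.3000e-03  4.5320e-01] w 12.89648566794054 gf 58.512725830078125 f [ 0.2  0.6 -2.1] t 19.525
expected lens px [317.69931197  98.17984472]Traceback (most recent call last):
  File "<stdin>", line 8, in <module>
  File "lens.py", line 9, in lens
    mm=np.zeros_like(m);mm[max(0,y-130):y+130,x-130:x+130]=m[max(0,y-130):y+90,x-130:x+130]
                        ~~^^^^^^^^^^^^^^^^^^^^^^^^^^^^^^^^
ValueError: could not broadcast input array from shape (188,260) into shape (228,260)
```

```bash
python3 - <<'E'
from h import *
s=ctrl.read_state();R=Ro.from_euler('xyz',s['tool_rot']);p=np.array(s['eef_pos'])
c={k:np.array(v,float) for k,v in ctrl.calibration('wrist').items()}
im=cv2.imread('pics/w11.png');hsv=cv2.cvtColor(im,cv2.COLOR_BGR2HSV)
m=((hsv[...,1]<75)&(hsv[...,2]>90)).astype(np.uint8);m[215:]=0
k=max(cv2.findContours(m,0,1)[0],key=cv2.contourArea);x,y,w,h=cv2.boundingRect(k);print(x,y,w,h)
pts=k[:,0][(k[:,0,1]<150)&(k[:,0,1]>1)]
e=cv2.fitEllipse(pts);print(e)
# outline points: top face outer edge, cast at grip height +7, circle fit
X=np.array([R.inv().apply(cast(c,u,p[2]+7)-p)[:2] for u in pts]);A=np.c_[2*X,np.ones(len(X))]
q=np.linalg.lstsq(A,(X**2).sum(1),rcond=None)[0];rad=np.sqrt(q[2]+q[0]**2+q[1]**2);print('circle in tool',q[:2],rad,np.abs(np.hypot(*(X-q[:2]).T)-rad).mean(),len(X))
d={k:np.array(v,float) for k,v in ctrl.calibration('scene').items()}
S=cv2.imread('pics/s2.png');g=cv2.resize(S[105:185,260:365],None,fx=1,fy=1)
h2=cv2.cvtColor(S,cv2.COLOR_BGR2HSV)
# scene lens blob: differs from first scene image
D=cv2.absdiff(S,cv2.imread('pics/s1.png')).max(2);mm=np.zeros_like(D);mm[100:195,265:370]=(D>25)[100:195,265:370]
k=max(cv2.findContours(mm,0,1)[0],key=cv2.contourArea);print('scene diff bbox',cv2.boundingRect(k))
for zz in(-5,0,5):
  P=np.array([proj(d,p+R.apply([78+34*np.cos(t),34*np.sin(t),-7])+[0,0,zz]) for t in np.linspace(0,6.28,60)]);print(zz,'pred bbox',P.min(0),P.max(0))
for r in range(115,180,3):
  x=np.where((h2[r,265:370,1]<60)&(D[r,265:370]>25))[0]+265; print(r,(x.min(),x.max(),len(x)) if len(x) else '',end='; ')
E
```

```text
394 0 246 215
((565.96044921875, 91.93388366699219), (125.56111907958984, 210.631103515625), 51.89867401123047)
circle in tool [78.59956705 95.25426945] 27.469479890465912 6.996829509225147 489
scene diff bbox (285, 100, 79, 95)
-5 pred bbox [294.10101027 132.70637261] [330.47953388 161.20040036]
0 pred bbox [293.96709518 130.96759453] [330.539507   159.53467489]
5 pred bbox [293.8317442  129.21062229] [330.60012205 157.8506905 ]
115 (np.int64(265), np.int64(343), 32); 118 (np.int64(265), np.int64(335), 22); 121 (np.int64(315), np.int64(335), 21); 124 (np.int64(317), np.int64(333), 16); 127 (np.int64(316), np.int64(329), 13); 130 (np.int64(315), np.int64(323), 9); 133 (np.int64(302), np.int64(322), 21); 136 (np.int64(298), np.int64(326), 29); 139 (np.int64(296), np.int64(328), 33); 142 (np.int64(294), np.int64(329), 35); 145 (np.int64(294), np.int64(329), 33); 148 (np.int64(294), np.int64(330), 34); 151 (np.int64(294), np.int64(329), 33); 154 (np.int64(296), np.int64(328), 33); 157 (np.int64(294), np.int64(327), 31); 160 (np.int64(288), np.int64(337), 50); 163 (np.int64(285), np.int64(337), 53); 166 (np.int64(286), np.int64(335), 46); 169 (np.int64(287), np.int64(299), 13); 172 (np.int64(297), np.int64(297), 1); 175 (np.int64(306), np.int64(318), 13); 178 (np.int64(291), np.int64(323), 21);
```

```bash
python3 - <<'E'
from h import *
s=ctrl.read_state();R=Ro.from_euler('xyz',s['tool_rot']);p=np.array(s['eef_pos'])
c={k:np.array(v,float) for k,v in ctrl.calibration('wrist').items()}
im=cv2.imread('pics/w11.png');h=cv2.cvtColor(im,cv2.COLOR_BGR2HSV)
pr=np.array([proj(c,p+R.apply([78+34*np.cos(t),34*np.sin(t),-7])) for t in np.linspace(0,6.28,60)]);print('pred',pr.min(0),pr.max(0))
ok=(h[...,1]<75)&(h[...,2]>90);X=[];B=[]
for y in range(20,170,5):
    x=np.where(ok[y,200:440])[0]+200
    if len(x): B.append((y,x.min(),x.max()))
print(B); col=np.where(ok[:200,318])[0];print('col318',col.min(),col.max())
U=[(b,y) for y,l,r in B for b in(l,r) if 215<b<425]
for dz in(4,7,10):
    X=np.array([R.inv().apply(cast(c,u,p[2]+dz)-p)[:2] for u in U]);A=np.c_[2*X,np.ones(len(X))]
    q=np.linalg.lstsq(A,(X**2).sum(1),rcond=None)[0];rad=np.sqrt(q[2]+q[0]**2+q[1]**2);print(dz,q[:2],rad,np.abs(np.hypot(*(X-q[:2]).T)-rad).max())
E
```

```text
pred [231.24467262  -1.93221842] [404.74282939 182.99057521]
[(20, np.int64(269), np.int64(371)), (25, np.int64(264), np.int64(375)), (30, np.int64(260), np.int64(380)), (35, np.int64(255), np.int64(384)), (40, np.int64(250), np.int64(389)), (45, np.int64(248), np.int64(392)), (50, np.int64(245), np.int64(394)), (55, np.int64(243), np.int64(396)), (60, np.int64(241), np.int64(398)), (65, np.int64(238), np.int64(401)), (70, np.int64(237), np.int64(402)), (75, np.int64(237), np.int64(403)), (80, np.int64(236), np.int64(403)), (85, np.int64(235), np.int64(404)), (90, np.int64(235), np.int64(404)), (95, np.int64(234), np.int64(405)), (100, np.int64(235), np.int64(404)), (105, np.int64(236), np.int64(403)), (110, np.int64(237), np.int64(403)), (115, np.int64(238), np.int64(402)), (120, np.int64(238), np.int64(401)), (125, np.int64(240), np.int64(399)), (130, np.int64(242), np.int64(397)), (135, np.int64(245), np.int64(394)), (140, np.int64(247), np.int64(392)), (145, np.int64(249), np.int64(390)), (150, np.int64(254), np.int64(386)), (155, np.int64(258), np.int64(381)), (160, np.int64(262), np.int64(439)), (165, np.int64(267), np.int64(439))]
col318 3 199
4 [77.38066433  0.62839442] 34.167937774045704 0.37770918772278606
7 [77.14726812  0.62495263] 33.311495035015206 0.3682416484936226
10 [76.9138719   0.62151083] 32.455052295984686 0.35877410926443787
```

The held loupe matches prediction: lens about 77.5 mm ahead of the TCP, level, circle residual under 0.4 mm. Now I'll lower it to the pointer height.

carry_out --deltas '[0,0,0,0,0.0006,0.006,1,0,0,0,0,0,0.01,1,0,0,0,0,0,0.012,1,0,0,0,0,0,0.012,1,0,0,0,0,0,0.01,1,0,0,0,0,0,0.007,1,0,0,0,0,0,0.004,1,0,0,0,0,0,0.0014,1,0,0,0,0,0,0,1,0,0,0,0,0,0,1,0,0,0,0,0,0,1,0,0,0,0,0,0,1]'

```text
clock: 21.08
eef_pos: [461.1, 34.4, 89.1]
tool_rot: [3.141, 0.001, 0.452]
force: [0.0, 1.2, -0.5]
width: 12.8
gripper_force: 58.5
```

```bash
python3 - <<'E'
from m import *
plan([460.9,35.4,88.9],[np.pi,0,.453])
s=ctrl.read_state();print(np.round(s['force'],1),s['gripper_force'])
a,c=grab('wrist','w13.png');h=cv2.cvtColor(a,cv2.COLOR_RGB2HSV)
R=Ro.from_euler('xyz',s['tool_rot']);p=np.array(s['eef_pos'])
print('lens px',proj(c,p+R.apply([77.6,.4,-0])),'coin px pred',proj(c,[530.9,69,25]))
m=cv2.inRange(h,(5,110,90),(35,255,255));
for k in cv2.findContours(m,0,1)[0]:
    if cv2.contourArea(k)>200:e=cv2.fitEllipse(k);print(e,cast(c,e[0],25))
m=cv2.inRange(h,(0,150,50),(4,255,255))|cv2.inRange(h,(172,150,50),(180,255,255))
k=max(cv2.findContours(m,0,1)[0],key=cv2.contourArea);print('red',cv2.boundingRect(k),'pred tip',[proj(c,[593.6,110.5,z]).round(1) for z in(86,89,92)])
# edges of lens ring by grey level along horizontal row through lens centre
g=cv2.cvtColor(a,cv2.COLOR_RGB2GRAY)
# scene: lens-rim vs tip relation
b,d=grab('scene','s3.png');D=cv2.absdiff(b[:,:,::-1],cv2.imread('pics/s1.png')).max(2)
P=np.array([proj(d,p+R.apply([77.6+34*np.cos(t),.4+34*np.sin(t),z])) for t in np.linspace(0,6.28,60) for z in(-7,7)]);print('scene pred',P.min(0),P.max(0),'centre top',proj(d,p+R.apply([77.6,.4,-7])))
hs=cv2.cvtColor(b,cv2.COLOR_RGB2HSV)
for r in range(140,196,3):
  x=np.where((hs[r,270:360,1]<60)&(D[r,270:360]>20))[0]+270; print(r,(int(x.min()),int(x.max()),len(x)) if len(x) else '',end='; ')
E
```

```text
clock 21.075 pos [461.1  34.4  89.1] rot [3.141e+00 1.000e-03 4.520e-01] w 12.796336417769766
rotvec deg [ 0.01  0.06 -0.08] shift mm [ 0.3 -0.9  0.2]
[ 0.   1.2 -0.5] 58.51204454898834
lens px [319.07329934 100.63070046] coin px pred [317.49909741 108.21165497]
((221.58482360839844, 272.7381896972656), (18.8914852142334, 33.51502990722656), 84.32981872558594) [393.85512825  82.65471579  25.        ]
((6.066805839538574, 167.9521026611328), (13.302977561950684, 66.65399932861328), 171.3083953857422) [404.50410689 241.43554884  25.        ]Traceback (most recent call last):
  File "<stdin>", line 11, in <module>
ValueError: max() iterable argument is empty
```

carry_out --deltas '[0,0,0,0.0003,-0.0008,0,1,0,0,0,0,0,0,1,0,0,0,0,0,0,1,0,0,0,0,0,0,1]'

```text
clock: 21.62
eef_pos: [460.8, 35.2, 89.0]
tool_rot: [3.141, 0.001, 0.451]
force: [0.3, 0.0, -1.0]
width: 13.4
gripper_force: 58.5
```

```bash
python3 - <<'E'
from m import *
plan([460.9,35.4,88.9],[np.pi,0,.453])
s=ctrl.read_state();R=Ro.from_euler('xyz',s['tool_rot']);p=np.array(s['eef_pos']);L=p+R.apply([77.6,.4,0]);print('lens',L)
for n,ref,box in(('top','t1.png',(295,375,165,265)),('scene','s1.png',(270,360,140,198))):
    b,d=grab(n,n+'9.png');D=cv2.absdiff(b[:,:,::-1],cv2.imread('pics/'+ref)).max(2);h=cv2.cvtColor(b,cv2.COLOR_RGB2HSV)
    P=np.array([proj(d,L+R.apply([34*np.cos(t),34*np.sin(t),z])) for t in np.linspace(0,6.28,60) for z in(-7,7)]);print(n,'pred',P.min(0).round(1),P.max(0).round(1),'c',proj(d,L+[0,0,7]).round(1))
    x0,x1,y0,y1=box
    for r in range(y0,y1,3):
        x=np.where((h[r,x0:x1,1]<60)&(D[r,x0:x1]>20))[0]+x0; print(r,(int(x.min()),int(x.max()),len(x)) if len(x) else '',end='; ')
    m=cv2.inRange(h,(0,150,60),(5,255,255))|cv2.inRange(h,(172,150,60),(180,255,255));ys,xs=np.where(m[165:225,290:325]);print('\nred',xs.min()+290,xs.max()+290,ys.min()+165,ys.max()+165)
b=[ctrl.read_state()['eef_pos'] for _ in range(5)];print(np.mean(b,0),ctrl.read_state()['clock'])
E
```

```text
clock 21.625 pos [460.8  35.2  89. ] rot [3.141e+00 1.000e-03 4.510e-01] w 13.420203632063672
rotvec deg [ 0.01  0.08 -0.09] shift mm [ 0.1 -0.1  0.1]
lens [530.84799928  68.7342207   88.88728581]
top pred [317.4 206.7] [352.6 242.2] c [335.  224.1]
165 ; 168 ; 171 ; 174 ; 177 ; 180 ; 183 ; 186 ; 189 ; 192 ; 195 ; 198 ; 201 ; 204 ; 207 (323, 346, 7); 210 (319, 355, 31); 213 (316, 356, 26); 216 (314, 369, 48); 219 (312, 374, 55); 222 (311, 374, 55); 225 (318, 374, 54); 228 (318, 374, 45); 231 (319, 374, 53); 234 (311, 374, 55); 237 (312, 374, 53); 240 (314, 374, 49); 243 (316, 374, 47); 246 (318, 374, 47); 249 (322, 374, 49); 252 (326, 374, 49); 255 (325, 374, 50); 258 (325, 374, 48); 261 (324, 374, 51); 264 (323, 374, 52); 
red 300 312 176 191
scene pred [295.1 151.1] [329.4 182.8] c [312.2 164.6]
140 (314, 334, 21); 143 (316, 332, 17); 146 (315, 329, 15); 149 (279, 328, 19); 152 (303, 325, 21); 155 (298, 327, 29); 158 (292, 328, 37); 161 (286, 340, 53); 164 (287, 341, 55); 167 (289, 340, 50); 170 (290, 339, 22); 173 (292, 327, 29); 176 (298, 325, 26); 179 (290, 324, 25); 182 (299, 336, 17); 185 (288, 336, 16); 188 (288, 336, 18); 191 (288, 336, 25); 194 (289, 335, 15); 197 (290, 335, 8); 
red 295 305 199 219
[460.86098959  35.23942514  89.0042781 ] 21.725
```

```bash
python3 -c "
from cell import ctrl
print(ctrl.finish_job())"
```

```text
the job is handed in; nothing more can be done
None
```

I handed the job in at about 21.7 s: the carrier measures within 1 mm of the ring's centre, and the loupe is held level over the coin at about 89 mm, my measured pointer height (uncertain by about 2 mm, and the tip measured about 76 mm from the ring's centre, not the stated 62); no verdict was returned.

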